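Nest a tapered sleeve loosely in the lamp prototype's socket

TASK

On the lamp prototype (the plywood box with the black upright tube), pinch the dust cover so that its snap tab is pressed in, lift the cover off without forcing it and stand it upright on the desk, clear of the lamp. Then take the slimmer of the two tapered metal sleeves and nest it, narrow end down, in the socket inside the tube: lower it gently only until it is seated upright and loose, without pressing it in hard (a push of about 10 N jams it) and without dropping it, then let go. Leave everything else where it is.

Things in the scene. Friction and masses are not known exactly. Their poses are not given: they have to be found in the camera images.
- lamp: The lamp prototype, fixed: plywood box 160 (x) x 140 (y) x 45 mm high, origin at the centre of its underside, z up. A round black tube (outside diameter 47, inside 42 mm) stands on it on the lamp's z axis, from 45 to 125 mm above the desk. Hidden in the tube is a grey tapered collar that takes the sleeve (see socket, collar_mid). A black snap tab stands at the tube's +y side.
- socket (a point): Centre of the tube's rim, on its axis, 125 mm above the desk; axes as the lamp's. The hidden collar is coaxial; its bore is 33 mm wide at its top, narrowing downwards at 6 degrees like the slim sleeve. How deep it sits differs each time: top 4 to 28 mm below the rim.
- collar_mid (a point): Fixed mark on the tube's axis 16 mm below the rim: the middle of the range of the hidden collar's top, not its true place, which is found by touch. The collar gives downwards on a soft spring (2 N/mm, 12 mm travel) but not sideways: a sleeve held 1 mm off axis touches one side about 10 mm early and is pushed towards the axis.
- cover: Grey plastic dust cover, a box open below, 60 g, capping the tube at the start, axes as the lamp's. Origin on the tube's axis at the level of its lower edge, 92 mm above the desk at the start. 36 mm high, x from -28 to +28, y from -28 to +36 mm, so the middle of its width is at y = +4. A hook of the tab holds it down until the button is pressed flush.
- button (a point): Outer face of the snap tab's black button, at its middle, sticking 4.5 mm out of the cover's +y face at x = 0; 8 mm wide, from 2 to 14 mm above the cover's lower edge. Moves only along y, spring 1 N/mm. A pinch of 15 to 25 N across y at this height, one finger here and one on the cover's -y face, presses it flush and grips the cover; keep it and lift straight up over 40 mm.
- sleeve: The slim tapered sleeve, aluminium, 70 to 130 g, hollow and open at both ends, standing on its narrow end. Origin at the centre of the narrow end, z up along its axis. Outside diameter 27 mm at the narrow end, growing evenly to 40 mm at 64 mm up, then a straight grip collar of diameter 42 mm from 66 to 102 mm up (its top). Wall 3 mm. Seated in the lamp its narrow end is about 29 mm below the hidden collar's top, so 64 to 96 mm above the desk.
- sleeve_top (a point): Centre of the slim sleeve's top, 102 mm above its origin.
- wide_sleeve: The wider tapered sleeve, aluminium, standing on its narrow end: outside diameter 48 mm below, 64 mm at the straight collar on top, 88 mm high, too wide for the tube. Origin at the centre of its narrow end. Not needed; leave it. It and the slim sleeve may have swapped places.
- mug: White ceramic mug, 80 mm across, 90 mm high, handle to its +y; origin at the centre of its underside. Leave it.
- mouse: Black computer mouse, 100 x 60 x 27 mm; origin at the centre of its underside. Leave it.
- driver: Small screwdriver lying along its x, 160 mm long; leave it.

How it is judged:
On the way, in this order (a step that is already met when the one before it is completed fails the run):
1. the cover is lifted off the tube (z of cover in the frame of lamp above 0.13 m), for 0.1 s.
2. the cover stands upright on the desk clear of the lamp, let go (height (world z) of cover below 0.008 m and angle between cover's own z axis and vertical below 0.12 rad and horizontal distance between cover and lamp above 0.12 m and contact force between cover and the fingers below 0.05 N), for 0.2 s.
At the end, for the whole second after the job is handed in: The slim sleeve rests in the tube, narrow end down and 58 to 102 mm above the desk, within 5 mm of the tube's axis (top 10 mm), upright within 0.1 rad, released, still; the cover stands released on the desk, upright within 0.12 rad, over 120 mm from the lamp's axis (all of step 2 and horizontal distance between sleeve and socket below 0.005 m and horizontal distance between sleeve_top and socket below 0.01 m and angle between sleeve's own z axis and vertical below 0.1 rad and z of sleeve in the frame of lamp between 0.058 and 0.102 m and contact force between sleeve and the fingers below 0.05 N and contact force between sleeve and lamp above 0.2 N and linear speed of sleeve below 0.02 m/s); the robot touches nothing.
It fails at once if the slim sleeve jams in the lamp: contact force over 18 N, summed round the taper (a downward push of about 10 N) (contact force between sleeve and lamp above 18 N).
It fails at once if the slim sleeve is dropped or knocked: faster than 0.22 m/s while no finger touches it (linear speed of sleeve above 0.22 m/s and contact force between sleeve and the fingers below 0.02 N).
It fails at once if the cover is forced: more than 25 N between cover and lamp (contact force between cover and lamp above 25 N).
It fails at once if the wide sleeve, mug, mouse or screwdriver is moved by over 30 mm (distance of any of wide_sleeve, mug, mouse, driver from where it was at the start of the episode above 0.03 m).
It also fails if it takes over 72 s, if anything falls off the work surface, if the arm or the gripper's body presses on something with over 40 N, if the wrist force passes 120 N, or if a joint passes its speed limit or range.

ROBOT

A 6-joint arm with a two-finger parallel gripper is mounted at the origin on the work surface. World frame = base frame: x ahead of the robot, y to its left, z up, the work surface at z = 0. Lengths are in m, angles in rad, forces in N, time in s.
With the tool pointing down it reaches from about 0.25 to 0.8 m from the base axis. Payload 8.5 kg.
Tool frame: the origin (TCP) lies midway between the tips of the shut fingers; the grasp point (between the pads) lies 19 mm behind it; z points along the fingers, y is the line along which they close (so a half turn about z gives the same grasp; the last joint's range is limited). The gripper opens to 85 mm and grips with 20 to 120 N. Pads are 22 mm wide; open, the fingers measure 114 mm over their backs; the gripper's body (76 mm by 85 mm) begins 54 mm behind the grasp point. The pads swing forward as they close: fully open they stand 13 mm farther back than shut.
Start: joints at [-1.252, 0.238, -0.013, 1.319, 0, 1.571], TCP at [0.165, -0.499, 0.231] pointing down, gripper open.
Joint ranges: [-2.66, 2.66], [-1.03, 1.9], [-1.14, 1.46], [-1.82, 2.27], [-1.45, 1.34], [-3.14, 3.14]. Speed limits (rad/s): [2.22, 2.22, 2.79, 3.14, 3.14, 3.14].

INTERFACE

Orientations are given as a unit quaternion [w, x, y, z].
In Python, from bench import monitor, cams, order gives the robot as it stands. The module is installed in compiled form; this text tells all that it offers.
- The arm moves only by the tool servo_tool, never from a script. Its argument "plan" is a list that holds one entry, the list of rows, each a list of 7 numbers: the shift along the tool's x, y, z in cm, then the turn, a rotation vector about the tool's x, y, z in rad, then the closure, from -1 (fully open) to 1 (shut). A call has 1 to 5 rows; each row is the pose to reach, as a shift and turn from the pose commanded when the call began, along the tool's axes at that moment; what a row does not reach only later rows make up. A row lasts 1/8 s, in which the tool goes at most 62.5 mm and 10.7 degrees, less where a joint would pass 70% of its speed; a pose out of reach is approached as far as the arm can. A call with a gripper value outside its range is refused whole. The fingers move at their own pace and stop on an object; "grip_force" is the grip in N (left out, the last holds). Time passes only in rows, so rows that repeat a pose let the fingers close. It gives the time, the measured TCP pose, the force, the opening and the grip force at its end, in the units of the state.
- monitor.state(): the state, without advancing time (a new reading comes with each control period).
- cams.read_camera(name): name is "scene" or "top"; returns a dict with "color" (480x640x3 uint8, red, green, blue), "mtx" (3x3 intrinsics, pixels), "distortion" ([k1, k2, p1, p2, k3] as OpenCV has them; the pictures are not rectified), "position" and "attitude" of the camera in the world. Camera axes: x right, y up, looking along -z (the intrinsics and any distortion apply to the point x, -y, -z); pixel columns grow to the right and rows downward; lengths in m; the calibration is good to about 2 mm. A picture is of the moment at which its call begins. There is no depth.
- order.sign_off(): hands the job in; it is judged then, once.
The state is a dict: "time_s": time; "q": joint angles; "dq": joint speeds; "joint_torque": joint torques, N m; "ee_pos": TCP position; "tool_rot": TCP orientation; "wrist_force": force on the tool from outside, world axes, zero at the start; "moment": the same for the moment, N m; "finger_gap": finger opening in m; "finger_force": force on a finger pad.
Only numpy, scipy, OpenCV 4.12 (cv2) and the standard library are available. Lean on these libraries where they do the work, as an engineer would, in place of code of your own. Each camera call takes 0.05 s, during which the arm holds its last target. There are 200 camera calls.

## Working session

There is one attempt and no reset: what is moved stays moved. The work goes in short steps, Python scripts to look and compute and a tool call to move; the robot and the scene stay as the last step left them, time stands still between calls to the robot, and variables do not carry over. Pictures are saved under pics/ and viewed, at most 10 in all, crops included, and the job is handed in when it is done.

Besides the shell and the picture viewer there is one more tool, called after "Emit:" as name(argument=value, ...), one argument or row to a line, values as JSON. servo_tool: Moves the arm, as the interface text tells. Its arguments: {"type":"object","properties":{"plan":{"type":"array"},"grip_force":{"type":"number"}},"required":["plan"]}

```bash
mkdir -p pics; python3 - <<'E'
from bench import monitor,cams
import cv2
print(monitor.state())
for n in("scene","top"):
    r=cams.read_camera(n);cv2.imwrite(f"pics/{n}0.png",r["color"][:,:,::-1])
    print({k:r[k] for k in r if k!="color"})
E
```

```text
{'time_s': 0.0, 'q': array([-1.25198649e+00,  2.38796179e-01, -1.41924813e-02,  1.31919448e+00,
       -7.50452133e-06,  1.57077664e+00]), 'dq': array([ 0.00102255,  0.00042736, -0.00028925,  0.00109454, -0.00094182,
        0.00122706]), 'joint_torque': array([-3.02466477e-03, -5.38785481e+01,  3.46444094e+01,  1.82351464e-02,
        7.14951716e-05,  3.70856839e-06]), 'ee_pos': array([ 0.16443268, -0.49818393,  0.23069359]), 'tool_rot': array([-6.84022661e-04,  9.87320115e-01,  1.58740385e-01, -1.13763127e-04]), 'wrist_force': array([ 1.32773415, -0.06998987, -0.36647715]), 'moment': array([-0.00728843, -0.02479224, -0.00048663]), 'finger_force': 0.0, 'finger_gap': 0.08538901748650272}
{'mtx': array([[490.75191171,   0.        , 319.80940343],
       [  0.        , 490.75191171, 232.57844975],
       [  0.        ,   0.        ,   1.        ]]), 'distortion': array([-0.03513595,  0.        ,  0.        ,  0.        ,  0.        ]), 'position': array([ 0.9687219 , -0.5780087 ,  0.78261317]), 'attitude': array([0.87252673, 0.38775285, 0.11333387, 0.27477313])}
{'mtx': array([[602.99016354,   0.        , 309.59266514],
       [  0.        , 602.99016354, 245.12110827],
       [  0.        ,   0.        ,   1.        ]]), 'distortion': array([0.03223691, 0.        , 0.        , 0.        , 0.        ]), 'position': array([0.37604216, 0.04354583, 1.50976304]), 'attitude': array([ 0.71573407,  0.04509988, -0.03619272, -0.69597473])}
```

View pics/scene0.png

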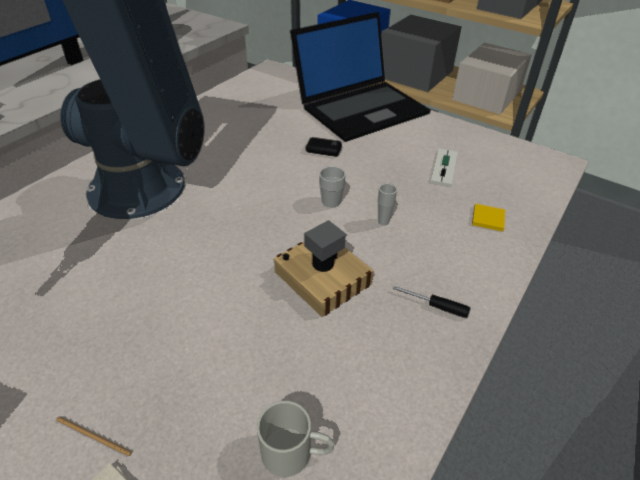

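View pics/top0.png

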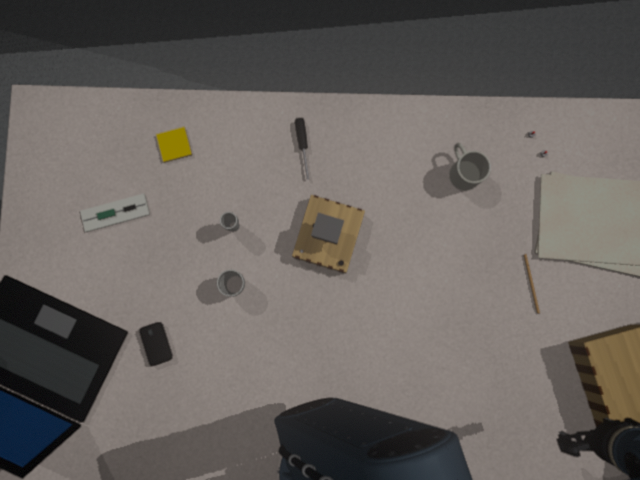

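The scene shows the lamp with its cover (scene 325,250; top 328,230), the slim sleeve (scene 387,203; top 230,221) and the wide sleeve (scene 332,187; top 231,283). Next: enlarged crops.

```bash
python3 - <<'E'
import cv2,numpy as np
a=cv2.imread("pics/top0.png")[180:300,205:375]; b=cv2.imread("pics/scene0.png")[170:320,260:410]
f=lambda i,s:cv2.resize(i,None,fx=s,fy=s,interpolation=cv2.INTER_CUBIC)
cv2.imwrite("pics/c1.png",f(a,4.7)); cv2.imwrite("pics/c2.png",f(b,4))
E
```

```text
(no output)
```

View pics/c1.png

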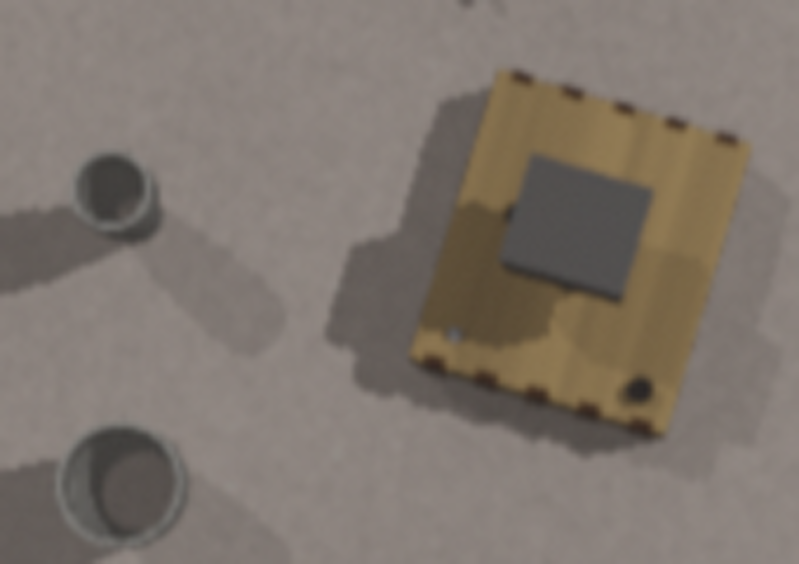

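View pics/c2.png

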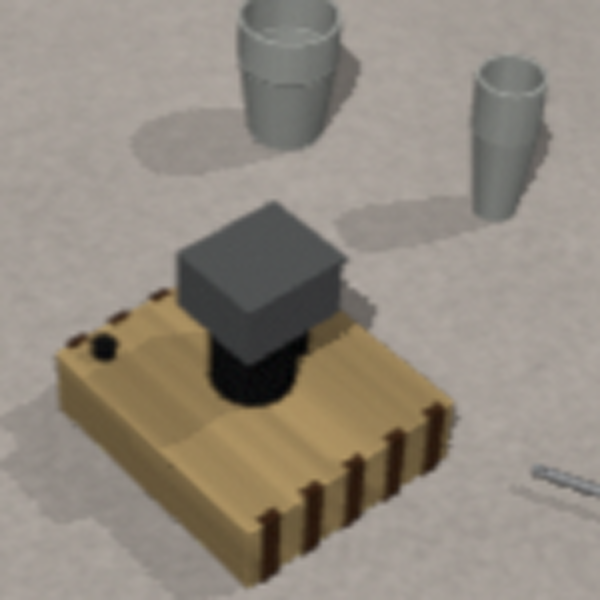

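The crops show the black button on the cover's left side in the top view (c1 510,213), so lamp +y points left there. Cover top corners are at c1 (537,154), (653,188), (621,295), (505,262), and the slim sleeve's rim is centred at c1 (113,191). In c2 the cover top corners are (273,201), (347,260), (250,312), (178,256), and the slim rim centre is (510,77).

```bash
cat > h.py <<'E'
from bench import monitor,cams
import numpy as np,cv2
from scipy.spatial.transform import Rotation as R
def ray(r,px):
    p=cv2.undistortPoints(np.array(px,float).reshape(-1,1,2),r["mtx"],r["distortion"])[:,0]
    q=np.c_[p[:,0],-p[:,1],-np.ones(len(p))]
    return R.from_quat(r["attitude"],scalar_first=True).apply(q)
def onz(r,px,z):
    d=ray(r,px); return r["position"]+d*((z-r["position"][2])/d[:,2])[:,None]
def proj(r,P):
    c=R.from_quat(r["attitude"],scalar_first=True).inv().apply(np.atleast_2d(P)-r["position"])
    return cv2.projectPoints(c*[1,-1,-1],np.zeros(3),np.zeros(3),r["mtx"],r["distortion"])[0][:,0]
def tool():
    s=monitor.state();return s,R.from_quat(s["tool_rot"],scalar_first=True)
E
python3 - <<'E'
from h import *
np.set_printoptions(precision=4,suppress=True)
T=cams.read_camera("top");S=cams.read_camera("scene")
f=lambda l,s,o:(np.array(l)+.5)/s-.5+np.array(o)
t=lambda l,z:onz(T,f(l,4.7,(205,180)),z)[:,:2]
s=lambda l,z:onz(S,f(l,4,(260,170)),z)[:,:2]
for n,P in(("covT",t([(537,154),(653,188),(621,295),(505,262)],.128)),("covS",s([(273,201),(347,260),(250,312),(178,256)],.128)),("box",t([(500,70),(749,143),(668,430),(412,357)],.045)),("boxS",s([(455,403),(253,530),(57,353)],.045))):
    print(n,P.tolist(),P.mean(0)); d=np.diff(P,axis=0);print(np.hypot(*d.T),np.degrees(np.arctan2(d[:,1],d[:,0])))
print(t([(113,191)],.102),s([(510,77)],.102),"wide",t([(122,486)],.088),s([(289,18)],.088))
E
```

```text
covT [[0.6125090046636792, 0.04395605248531225], [0.5970636293902322, -0.013644701148946975], [0.5435315181572626, 0.0008627913871282686], [0.5583151430534249, 0.05823766373641118]] [0.5779 0.0224]
[0.0596 0.0555 0.0592] [-105.0105  164.8367   75.551 ]
covS [[0.5610136026607255, 0.06025465037259847], [0.615528896523812, 0.044582296538324795], [0.5973401844582895, -0.013622315280819142], [0.5459806854783488, -0.001491201294536837]] [0.58   0.0224]
[0.0567 0.061  0.0528] [ -16.0392 -107.3538  166.7103]
box [[0.6708668669861714, 0.06461044844503275], [0.6354841867318005, -0.06670929191207635], [0.48393522456407456, -0.02763637155763181], [0.5182021842007102, 0.10600908317226262]] [0.5771 0.0191]
[0.136  0.1565 0.138 ] [-105.0796  165.5426   75.6191]
boxS [[0.6744764993435569, 0.06366976454862361], [0.6368488254620484, -0.06608976990059734], [0.4849121663380416, -0.026757931868986895]] [ 0.5987 -0.0097]
[0.1351 0.1569] [-106.1711  165.4864]
[[0.5924 0.2566]] [[0.5948 0.2549]] wide [[0.445  0.2476]] [[0.4497 0.2454]]
```

```bash
cat >> h.py <<'E'
def to(x,y,z,az):
    "shift (cm, tool axes) and turn about tool z to a downward pose with tool y at azimuth az (deg)"
    s,r=tool(); a=np.radians(az)
    ya=np.array([np.cos(a),np.sin(a),0]);za=np.array([0,0,-1.]);xa=np.cross(ya,za)
    t=R.from_matrix(np.c_[xa,ya,za])
    print("shift",np.round(r.inv().apply(np.array([x,y,z])-s["ee_pos"])*100,2),"turn",np.round((r.inv()*t).as_rotvec(),3),
     "pos",s["ee_pos"].round(4),"F",s["wrist_force"].round(2),"M",s["moment"].round(3),"t",round(s["time_s"],2),"gap",round(s["finger_gap"],4),"ff",round(s["finger_force"],2),"q",s["q"].round(2))
E
python3 -c "
from h import *
to(.5793,.0226,.21,75.2)"
```

```text
shift [ 55.72 -36.46   2.12] turn [-0.000e+00 -1.000e-03 -2.564e+00] pos [ 0.1644 -0.4983  0.2309] F [-0.02 -0.28  0.87] M [-0.036  0.016 -0.008] t 0.2 gap 0.0853 ff 0.0 q [-1.25  0.24 -0.01  1.32 -0.    1.57]
```

Emit:
servo_tool(
  plan=[
    [[4,-2.6,0,0,0,-0.18,-1],[8,-5.2,0,0,0,-0.36,-1],[12,-7.8,0,0,0,-0.54,-1],[16,-10.4,0,0,0,-0.72,-1],[20,-13,0,0,0,-0.9,-1]],
  ],
  grip_force=20,
)

```text
time_s: 0.82
ee_pos: [0.3144, -0.3111, 0.2313]
tool_rot: [0.0, 0.818, 0.575, 0.0]
wrist_force: [0.8, -0.4, 0.4]
finger_gap: 0.0852
finger_force: 0.0
```

```bash
python3 -c "
from h import *
to(.5793,.0226,.21,75.2)"
```

```text
shift [40.38 13.59  2.13] turn [ 0.     0.    -1.659] pos [ 0.3144 -0.3111  0.2313] F [ 0.82 -0.37  0.44] M [-0.029 -0.062 -0.015] t 0.82 gap 0.0852 ff 0.0 q [-0.78  0.1  -0.19  1.28  0.    1.14]
```

Emit:
servo_tool(
  plan=[
    [[4.5,1.5,0,0,0,-0.18,-1],[9,3,0,0,0,-0.36,-1],[13.5,4.5,0,0,0,-0.54,-1],[18,6,0,0,0,-0.72,-1],[22.5,7.5,0,0,0,-0.9,-1]],
  ],
)

```text
time_s: 1.45
ee_pos: [0.4625, -0.1256, 0.2313]
tool_rot: [0.0, 0.487, 0.874, 0.0]
wrist_force: [0.1, -1.0, 0.7]
finger_gap: 0.0854
finger_force: 0.0
```

```bash
python3 -c "
from h import *
to(.5793,.0226,.21,75.2)"
```

```text
shift [ 6.46 17.73  2.13] turn [ 0.     0.    -0.758] pos [ 0.4625 -0.1256  0.2313] F [ 0.08 -1.05  0.74] M [-0.016 -0.004  0.   ] t 1.45 gap 0.0854 ff 0.0 q [-0.27  0.16 -0.11  1.3   0.    0.75]
```

Emit:
servo_tool(
  plan=[
    [[1.6,4.5,0.5,0,0,-0.18,-1],[3.2,9,1,0,0,-0.36,-1],[4.8,13.4,1.5,0,0,-0.54,-1],[6.45,17.7,2.1,0,0,-0.72,-1],[6.45,17.7,2.1,0,0,-0.758,-1]],
  ],
)

```text
time_s: 2.08
ee_pos: [0.5804, 0.0228, 0.2089]
tool_rot: [-0.001, 0.129, 0.992, 0.0]
wrist_force: [-0.7, -0.6, 0.2]
finger_gap: 0.085
finger_force: 0.0
```

```bash
python3 - <<'E'
from h import *
to(.5793,.0226,.150,75.2)
T=cams.read_camera("top");S=cams.read_camera("scene")
f=lambda c,u,v,w,h,s:cv2.resize(c["color"][v:v+h,u:u+w,::-1],None,fx=s,fy=s,interpolation=cv2.INTER_CUBIC)
cv2.imwrite("pics/d.png",np.hstack([f(T,270,170,100,120,4),f(S,270,170,100,120,4)]))
E
```

```text
shift [ 0.09 -0.05  5.89] turn [ 0.    -0.001 -0.   ] pos [0.5804 0.0228 0.2089] F [-0.68 -0.58  0.21] M [-0.056 -0.038 -0.023] t 2.08 gap 0.085 ff 0.0 q [0.04 0.34 0.08 1.31 0.   0.3 ]
```

View pics/d.png

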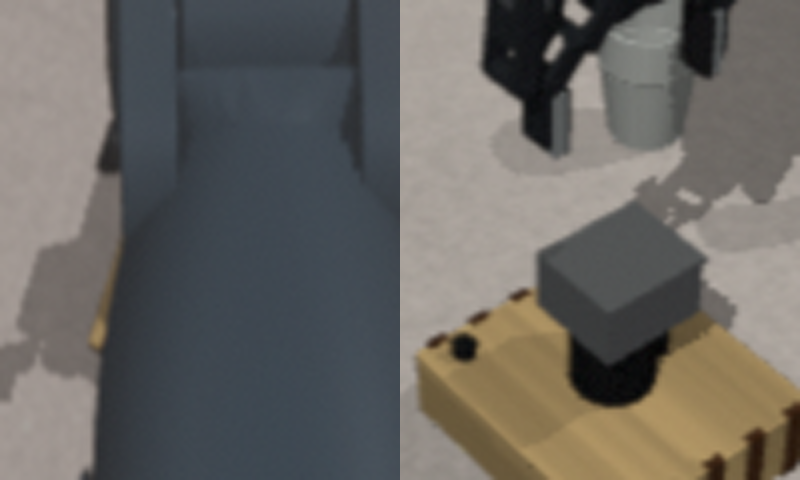

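The top view is occluded. In the scene view the fingers (d 547,140 and 707,60) line up with the cover's y axis, straddling it. Descending.

Emit:
servo_tool(
  plan=[
    [[0.05,-0.05,3,0,0,0,-1],[0.1,-0.05,6,0,0,0,-1],[0.1,-0.05,7.5,0,0,0,-1],[0.1,-0.05,8.5,0,0,0,-1],[0.1,-0.05,8.5,0,0,0,-1]],
  ],
)

```text
time_s: 2.8
ee_pos: [0.578, 0.0198, 0.1253]
tool_rot: [-0.0, 0.132, 0.991, 0.0]
wrist_force: [-0.1, -0.4, -0.4]
finger_gap: 0.0852
finger_force: 0.0
```

```bash
python3 - <<'E'
from h import *
to(.5793,.0226,.077,75.2)
S=cams.read_camera("scene")
f=lambda c,u,v,w,h,s:cv2.resize(c["color"][v:v+h,u:u+w,::-1],None,fx=s,fy=s,interpolation=cv2.INTER_CUBIC)
cv2.imwrite("pics/d2.png",f(S,270,180,100,100,6))
E
```

```text
shift [-0.05  0.3   4.83] turn [ 0.    -0.    -0.007] pos [0.578  0.0198 0.1253] F [-0.12 -0.42 -0.37] M [-0.007 -0.002 -0.035] t 2.8 gap 0.0852 ff 0.0 q [ 0.03  0.38 -0.08  1.11  0.    0.3 ]
```

View pics/d2.png

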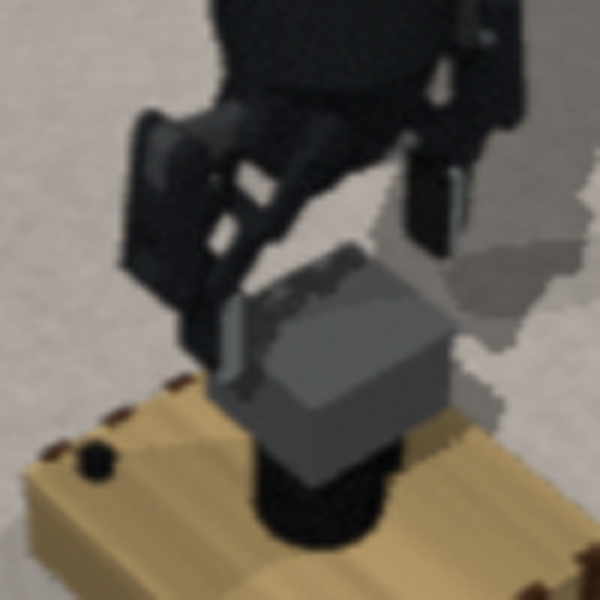

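The left finger hovers just beside the cover's -y face (d2 230,340) and the right one is beyond +y (450,220), both still above. The tool is 3 mm off in y; I correct that first, then go down.

Emit:
servo_tool(
  plan=[
    [[-0.05,0.3,0,0,0,0,-1],[-0.05,0.3,0,0,0,0,-1],[-0.05,0.3,0,0,0,0,-1]],
  ],
)

```text
time_s: 3.22
ee_pos: [0.5795, 0.0229, 0.1256]
tool_rot: [0.0, 0.132, 0.991, 0.0]
wrist_force: [0.0, 0.1, -0.6]
finger_gap: 0.0854
finger_force: 0.0
```

```bash
python3 -c "
from h import *
to(.5793,.0226,.077,75.2)"
```

```text
shift [ 0.02 -0.04  4.86] turn [ 0.     0.    -0.006] pos [0.5795 0.0229 0.1256] F [ 0.03  0.09 -0.62] M [ 0.042  0.041 -0.012] t 3.23 gap 0.0854 ff 0.0 q [ 0.04  0.38 -0.08  1.11  0.    0.3 ]
```

Emit:
servo_tool(
  plan=[
    [[0,0,1.2,0,0,-0.005,-1],[0,0,2.4,0,0,-0.005,-1],[0,0,3.6,0,0,-0.005,-1],[0,0,4.85,0,0,-0.005,-1],[0,0,4.85,0,0,-0.005,-1]],
  ],
)

```text
time_s: 3.85
ee_pos: [0.5785, 0.0227, 0.0754]
tool_rot: [-0.001, 0.13, 0.992, -0.0]
wrist_force: [0.1, -0.3, -0.1]
finger_gap: 0.0854
finger_force: 0.0
```

```bash
python3 -c "
from h import *
to(.5793,.0226,.077,75.2)"
```

```text
shift [-0.08  0.01 -0.16] turn [-0.001 -0.002 -0.002] pos [0.5785 0.0227 0.0754] F [ 0.12 -0.27 -0.11] M [0.021 0.002 0.007] t 3.85 gap 0.0854 ff 0.0 q [ 0.04  0.42 -0.16  0.99  0.    0.3 ]
```

Emit:
servo_tool(
  plan=[
    [[0,0,0,0,0,0,-0.75],[0,0,0,0,0,0,-0.62],[0,0,0,0,0,0,-0.58],[0,0,0,0,0,0,-0.55],[0,0,0,0,0,0,-0.55]],
  ],
  grip_force=20,
)

```text
time_s: 4.47
ee_pos: [0.5798, 0.023, 0.0772]
tool_rot: [0.0, 0.129, 0.992, 0.0]
wrist_force: [1.3, 3.3, 3.0]
finger_gap: 0.0661
finger_force: 1.9
```

```bash
python3 -c "
from h import *
to(.5793,.0226,.077,75.2);s,r=tool();print(r.inv().apply(s['wrist_force']))"
```

```text
shift [ 0.04 -0.05  0.02] turn [ 0.001  0.001 -0.001] pos [0.5798 0.023  0.0772] F [1.33 3.32 2.99] M [ 0.778 -0.248  0.01 ] t 4.47 gap 0.0661 ff 1.86 q [ 0.04  0.42 -0.15  0.99  0.    0.3 ]
[-0.4375063   3.55527853 -2.98605277]
```

Emit:
servo_tool(
  plan=[
    [[0,0,0,0,0,0,-0.5],[0,0,0,0,0,0,-0.45],[0,0,0,0,0,0,-0.4],[0,0,0,0,0,0,-0.4],[0,0,0,0,0,0,-0.4]],
  ],
  grip_force=20,
)

```text
time_s: 5.1
ee_pos: [0.5798, 0.0232, 0.0772]
tool_rot: [0.0, 0.129, 0.992, 0.0]
wrist_force: [1.2, 4.7, 4.9]
finger_gap: 0.0636
finger_force: 20.9
```

```bash
python3 -c "
from h import *
to(.5793,.0226,.077,75.2);s,r=tool();print(r.inv().apply(s['wrist_force']))"
```

```text
shift [ 0.03 -0.07  0.02] turn [ 0.001  0.001 -0.001] pos [0.5798 0.0232 0.0772] F [1.18 4.75 4.93] M [ 1.034e+00 -2.190e-01 -1.000e-03] t 5.1 gap 0.0636 ff 20.94 q [ 0.04  0.42 -0.15  0.99  0.    0.3 ]
[ 0.07502145  4.89455082 -4.92706385]
```

Gap 63.6 mm means the button is flush. I lift gently first.

Emit:
servo_tool(
  plan=[
    [[0,0,-0.2,0,0,0,-0.4],[0,0,-0.4,0,0,0,-0.4],[0,0,-0.6,0,0,0,-0.4]],
  ],
)

```text
time_s: 5.48
ee_pos: [0.5785, 0.0229, 0.0819]
tool_rot: [-0.001, 0.129, 0.992, -0.0]
wrist_force: [1.1, 6.3, -5.0]
finger_gap: 0.064
finger_force: 23.2
```

```bash
python3 -c "
from h import *
to(.5793,.0226,.077,75.2);s,r=tool();print(r.inv().apply(s['wrist_force']))"
```

```text
shift [-0.08 -0.01  0.49] turn [-0.    -0.002 -0.001] pos [0.5785 0.0229 0.0819] F [ 1.11  6.31 -4.98] M [ 0.837 -0.243 -0.018] t 5.47 gap 0.064 ff 23.23 q [ 0.04  0.42 -0.15  1.01  0.    0.3 ]
[0.5400074  6.38208429 4.97778988]
```

Emit:
servo_tool(
  plan=[
    [[0,0.1,0,0,0,0,-0.4],[0,0.1,-0.3,0,0,0,-0.4],[0,0.1,-0.6,0,0,0,-0.4],[0,0.1,-0.6,0,0,0,-0.4]],
  ],
)

```text
time_s: 5.98
ee_pos: [0.5797, 0.0238, 0.0892]
tool_rot: [0.0, 0.13, 0.992, 0.0]
wrist_force: [-0.5, 3.1, 0.3]
finger_gap: 0.0633
finger_force: 23.2
```

```bash
python3 - <<'E'
from h import *
to(.5793,.0226,.077,75.2);s,r=tool();print(r.inv().apply(s['wrist_force']))
S=cams.read_camera("scene")
f=lambda c,u,v,w,h,s:cv2.resize(c["color"][v:v+h,u:u+w,::-1],None,fx=s,fy=s,interpolation=cv2.INTER_CUBIC)
cv2.imwrite("pics/d3.png",f(S,270,180,100,100,6))
E
```

```text
shift [ 0.01 -0.13  1.22] turn [ 0.     0.    -0.001] pos [0.5797 0.0238 0.0892] F [-0.49  3.15  0.29] M [ 0.851 -0.003 -0.028] t 5.97 gap 0.0633 ff 23.16 q [ 0.04  0.41 -0.14  1.02  0.    0.3 ]
[ 1.28434326  2.91545518 -0.2916591 ]
```

View pics/d3.png

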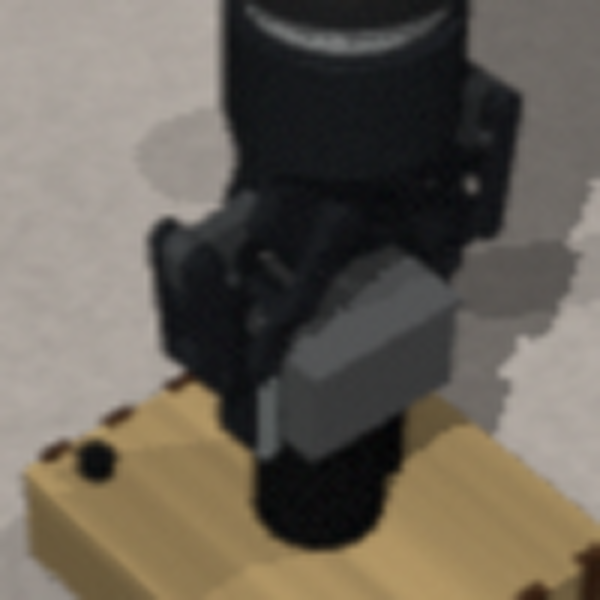

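The cover has come up with the gripper (bottom corner moved from d2 315,488 to 315,460) and the load is low. The left fingertip sits below the cover's lower edge. Lifting clear.

Emit:
servo_tool(
  plan=[
    [[0,0,-1,0,0,0,-0.4],[0,0,-2.5,0,0,0,-0.4],[0,0,-4.5,0,0,0,-0.4],[0,0,-7,0,0,0,-0.4],[0,0,-9.5,0,0,0,-0.4]],
  ],
)

```text
time_s: 6.65
ee_pos: [0.5797, 0.0231, 0.186]
tool_rot: [0.001, 0.13, 0.992, -0.0]
wrist_force: [-0.0, -0.0, -0.7]
finger_gap: 0.0638
finger_force: 22.8
```

```bash
python3 -c "
from h import *
to(.45,-.17,.175,75.2)"
```

```text
shift [  7.57 -21.99   1.11] turn [-0.001  0.001 -0.002] pos [0.5797 0.0231 0.186 ] F [-0.02 -0.   -0.66] M [-0.043 -0.042  0.045] t 6.65 gap 0.0638 ff 22.82 q [ 0.04  0.35  0.03  1.25 -0.    0.3 ]
```

Emit:
servo_tool(
  plan=[
    [[1,-3,0,0,0,0,-0.4],[2.8,-8,0,0,0,0,-0.4],[4.8,-14,0,0,0,0,-0.4],[6.5,-19,1,0,0,0,-0.4],[7.6,-22,2.5,0,0,0,-0.4]],
  ],
)

```text
time_s: 7.28
ee_pos: [0.4485, -0.1718, 0.1604]
tool_rot: [0.001, 0.131, 0.991, -0.001]
wrist_force: [0.4, 0.4, -0.2]
finger_gap: 0.064
finger_force: 22.8
```

Emit:
servo_tool(
  plan=[
    [[0,0,4,0,0,0,-0.4],[0,0,8,0,0,0,-0.4],[0,0,11,0,0,0,-0.4],[0,0,13,0,0,0,-0.4],[0,0,13.5,0,0,0,-0.4]],
  ],
)

```text
time_s: 7.9
ee_pos: [0.4493, -0.1697, 0.0238]
tool_rot: [-0.001, 0.13, 0.992, -0.0]
wrist_force: [-0.5, 0.1, 0.2]
finger_gap: 0.0641
finger_force: 22.8
```

```bash
python3 - <<'E'
from h import *
to(.45,-.17,.01,75.2)
S=cams.read_camera("scene")
u,v=proj(S,[.45,-.17,.04])[0].astype(int)
f=lambda c,u,v,w,h,s:cv2.resize(c["color"][v:v+h,u:u+w,::-1],None,fx=s,fy=s,interpolation=cv2.INTER_CUBIC)
cv2.imwrite("pics/d4.png",f(S,u-50,v-50,100,100,6))
E
```

```text
shift [-0.08 -0.01  1.38] turn [-0.001 -0.001 -0.002] pos [ 0.4493 -0.1697  0.0238] F [-0.52  0.12  0.17] M [ 0.003  0.017 -0.01 ] t 7.9 gap 0.0641 ff 22.78 q [-0.36  0.33 -0.47  0.77 -0.   -0.1 ]
```

View pics/d4.png

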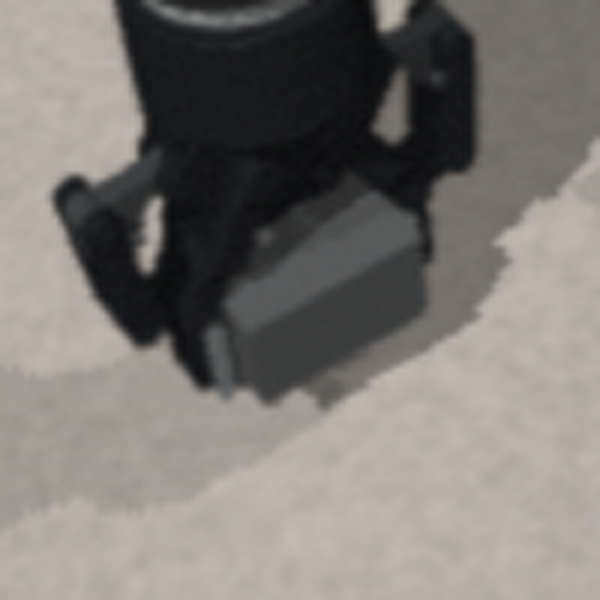

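The cover is held upright, with its lower edge a few cm above the desk. I lower it until first contact.

Emit:
servo_tool(
  plan=[
    [[0,0,0.7,0,0,0,-0.4],[0,0,1.4,0,0,0,-0.4],[0,0,1.9,0,0,0,-0.4],[0,0,2.2,0,0,0,-0.4],[0,0,2.2,0,0,0,-0.4]],
  ],
)

```text
time_s: 8.57
ee_pos: [0.4495, -0.1692, 0.0016]
tool_rot: [-0.0, 0.13, 0.992, 0.0]
wrist_force: [-0.0, -0.7, -0.9]
finger_gap: 0.0641
finger_force: 22.8
```

Emit:
servo_tool(
  plan=[
    [[0,0,0.1,0,0,0,-0.4],[0,0,0.2,0,0,0,-0.4],[0,0,0.2,0,0,0,-0.4]],
  ],
)

```text
time_s: 8.95
ee_pos: [0.4497, -0.1693, -0.0002]
tool_rot: [0.0, 0.13, 0.992, 0.0]
wrist_force: [0.3, -0.4, -1.1]
finger_gap: 0.0638
finger_force: 22.8
```

Emit:
servo_tool(
  plan=[
    [[0,0,0.1,0,0,0,-0.4],[0,0,0.2,0,0,0,-0.4],[0,0,0.2,0,0,0,-0.4]],
  ],
)

```text
time_s: 9.32
ee_pos: [0.4496, -0.1693, -0.0023]
tool_rot: [-0.0, 0.13, 0.992, 0.0]
wrist_force: [-0.1, 0.6, 0.0]
finger_gap: 0.0636
finger_force: 22.8
```

Emit:
servo_tool(
  plan=[
    [[0,0,0.1,0,0,0,-0.4],[0,0,0.2,0,0,0,-0.4],[0,0,0.2,0,0,0,-0.4]],
  ],
)

```text
time_s: 9.7
ee_pos: [0.4496, -0.1693, -0.0043]
tool_rot: [-0.0, 0.13, 0.992, 0.0]
wrist_force: [-0.2, -0.2, -0.6]
finger_gap: 0.0636
finger_force: 22.8
```

Emit:
servo_tool(
  plan=[
    [[0,0,0.1,0,0,0,-0.4],[0,0,0.2,0,0,0,-0.4],[0,0,0.2,0,0,0,-0.4]],
  ],
)

```text
time_s: 10.07
ee_pos: [0.4497, -0.1694, -0.0059]
tool_rot: [0.0, 0.13, 0.992, -0.0]
wrist_force: [-0.6, 1.0, 4.3]
finger_gap: 0.0639
finger_force: 25.9
```

The fingertips touch the desk at TCP z ≈ -5.5 mm, with the cover's edge just above. Opening.

Emit:
servo_tool(
  plan=[
    [[0,0,-0.1,0,0,0,-0.4],[0,0,-0.1,0,0,0,-1],[0,0,-0.1,0,0,0,-1],[0,0,-0.1,0,0,0,-1],[0,0,-0.1,0,0,0,-1]],
  ],
)

```text
time_s: 10.7
ee_pos: [0.4496, -0.1693, -0.0053]
tool_rot: [-0.0, 0.13, 0.992, 0.0]
wrist_force: [0.4, -0.3, 0.5]
finger_gap: 0.0856
finger_force: 0.0
```

```bash
python3 - <<'E'
from h import *
to(.45,-.17,.15,75.2)
S=cams.read_camera("scene")
u,v=proj(S,[.45,-.17,.04])[0].astype(int)
f=lambda c,u,v,w,h,s:cv2.resize(c["color"][v:v+h,u:u+w,::-1],None,fx=s,fy=s,interpolation=cv2.INTER_CUBIC)
cv2.imwrite("pics/d5.png",f(S,u-50,v-50,100,100,6))
E
```

```text
shift [ -0.05  -0.06 -15.53] turn [ 0.    -0.    -0.001] pos [ 0.4496 -0.1693 -0.0053] F [ 0.41 -0.28  0.48] M [ 0.025 -0.035  0.018] t 10.7 gap 0.0856 ff 0.0 q [-0.36  0.37 -0.5   0.7   0.   -0.1 ]
```

View pics/d5.png

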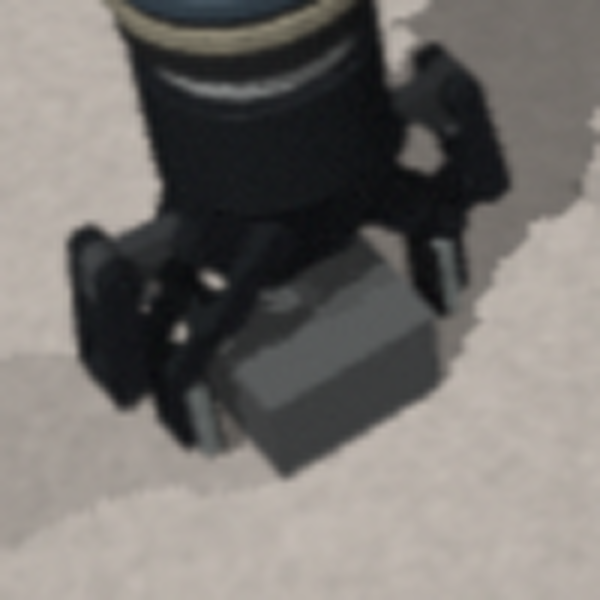

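The cover stands flat on the desk between the open fingers (d5 near bottom corner 287,475). I raise the arm straight up, then take one combined look at the tube, sleeve and cover.

Emit:
servo_tool(
  plan=[
    [[0,0,-1,0,0,0,-1],[0,0,-3,0,0,0,-1],[0,0,-7,0,0,0,-1],[0,0,-12,0,0,0,-1],[0,0,-18,0,0,0,-1]],
  ],
)

```text
time_s: 11.38
ee_pos: [0.4489, -0.1691, 0.1767]
tool_rot: [-0.0, 0.13, 0.992, 0.0]
wrist_force: [1.8, -0.0, -0.8]
finger_gap: 0.0853
finger_force: 0.0
```

Emit:
servo_tool(
  plan=[
    [[-4,0,-4,0,0,0,-1],[-8,0,-4,0,0,0,-1],[-8,0,-4,0,0,0,-1],[-8,0,-4,0,0,0,-1]],
  ],
)

```text
time_s: 11.88
ee_pos: [0.526, -0.1895, 0.2146]
tool_rot: [-0.001, 0.129, 0.992, 0.0]
wrist_force: [-0.1, 0.1, -0.1]
finger_gap: 0.0851
finger_force: 0.0
```

```bash
python3 - <<'E'
from h import *
to(.5936,.2558,.23,75.2)
S=cams.read_camera("scene");T=cams.read_camera("top")
cv2.imwrite("pics/S1.png",S["color"][:,:,::-1]);cv2.imwrite("pics/T1.png",T["color"][:,:,::-1])
f=lambda c,u,v,w,h,s:cv2.resize(c["color"][v:v+h,u:u+w,::-1],None,fx=s,fy=s,interpolation=cv2.INTER_CUBIC)
u,v=proj(S,[.45,-.17,.02])[0].astype(int);print(u,v)
a=f(T,205,195,160,66,5); b=np.hstack([f(S,298,222,54,54,5),f(S,362,175,52,54,5),f(S,u-27,v-27,54,54,5)])
cv2.imwrite("pics/e.png",np.vstack([a,b]))
E
```

```text
shift [ 4.91 44.78 -1.52] turn [ 0.    -0.002 -0.001] pos [ 0.526  -0.1895  0.2146] F [-0.11  0.07 -0.09] M [-0.015  0.034  0.023] t 11.88 gap 0.0851 ff 0.0 q [-0.35  0.3   0.04  1.3   0.   -0.09]
215 301
```

View pics/e.png

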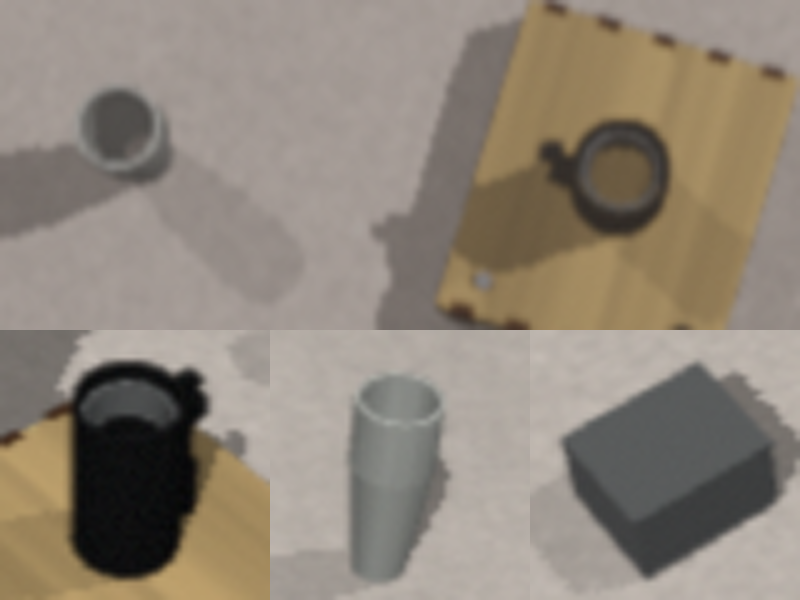

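The cover stands upright and clear of the lamp. Top view: tube rim centre e(621.5,169), sleeve rim centre e(119.5,130). Scene view: tube rim e(128,401), sleeve rim e(400,401).

```bash
python3 - <<'E'
from h import *
T=cams.read_camera("top");S=cams.read_camera("scene")
f=lambda u,v,o:[((u+.5)/5-.5+o[0],(v+.5)/5-.5+o[1])]
print("tube",onz(T,f(621.5,169,(205,195)),.125),onz(S,f(128,71,(298,222)),.125))
print("slv",onz(T,f(119.5,130,(205,195)),.102),onz(S,f(130,71,(362,175)),.102))
# cover: base and top outlines at centre c compared to picture corners
g=lambda l,z:onz(S,[f(u-530,v-330,(188,274))[0] for u,v in l],z)[:,:2]
P=g([(697,362),(773,443),(632,522),(564,440)],.036);print(P,P.mean(0),np.hypot(*np.diff(P,axis=0).T)); print(g([(650,578)],0))
E
```

```text
tube [[0.57601822 0.01968283 0.125     ]] [[0.57842718 0.01788748 0.125     ]]
slv [[0.59151293 0.25691416 0.102     ]] [[0.59555154 0.25577502 0.102     ]]
[[ 0.43086843 -0.13211908]
 [ 0.48478145 -0.14643302]
 [ 0.4671776  -0.20727819]
 [ 0.41658268 -0.19311716]] [ 0.44985254 -0.16973686] [0.05578085 0.06334059 0.05253932]
[[ 0.46828492 -0.20552318]]
```

Emit:
servo_tool(
  plan=[
    [[0.5,4.5,0,0,0,0,-1],[1,10,0,0,0,0,-1],[1.6,15.5,0,0,0,0,-1],[2.2,21,0,0,0,0,-1],[2.8,26.5,0,0,0,0,-1]],
  ],
)

```text
time_s: 12.7
ee_pos: [0.5675, 0.075, 0.2152]
tool_rot: [0.0, 0.13, 0.992, 0.0]
wrist_force: [1.8, -0.0, 0.0]
finger_gap: 0.0856
finger_force: 0.0
```

Emit:
servo_tool(
  plan=[
    [[0.7,5.5,0,0,0,0,-1],[1.3,10.5,0,0,0,0,-1],[1.8,15,0,0,0,0,-1],[2.1,18.3,0,0,0,0,-1],[2.1,18.3,0,0,0,0,-1]],
  ],
)

```text
time_s: 13.32
ee_pos: [0.5942, 0.2577, 0.2144]
tool_rot: [-0.0, 0.128, 0.992, 0.0]
wrist_force: [0.4, -0.8, -0.4]
finger_gap: 0.0855
finger_force: 0.0
```

```bash
python3 -c "
from h import *
to(.5934,.2562,.07,75.2)"
```

```text
shift [ 0.03 -0.16 14.44] turn [-0.    -0.001  0.001] pos [0.5942 0.2577 0.2144] F [ 0.38 -0.78 -0.42] M [-0.041 -0.022  0.02 ] t 13.32 gap 0.0855 ff 0.0 q [0.41 0.46 0.27 1.39 0.   0.67]
```

Emit:
servo_tool(
  plan=[
    [[0,-0.1,3,0,0,0,-1],[0,-0.15,7,0,0,0,-1],[0,-0.15,11,0,0,0,-1],[0,-0.15,13.5,0,0,0,-1],[0,-0.15,14.4,0,0,0,-1]],
  ],
)

```text
time_s: 13.95
ee_pos: [0.5932, 0.2527, 0.0696]
tool_rot: [-0.001, 0.13, 0.992, -0.001]
wrist_force: [-0.2, -0.7, -0.4]
finger_gap: 0.0853
finger_force: 0.0
```

Emit:
servo_tool(
  plan=[
    [[0,0,0,0,0,0,-0.6],[0,0,0,0,0,0,-0.3],[0,0,0,0,0,0,-0.15]],
  ],
  grip_force=25,
)

```text
time_s: 14.32
ee_pos: [0.5949, 0.2544, 0.072]
tool_rot: [0.001, 0.13, 0.992, 0.0]
wrist_force: [0.9, -0.1, 1.3]
finger_gap: 0.0493
finger_force: 0.0
```

```bash
python3 -c "
from h import *
to(.5934,.2562,.07,75.2)"
```

```text
shift [0.19 0.14 0.2 ] turn [ 0.001  0.001 -0.002] pos [0.5949 0.2544 0.072 ] F [ 0.91 -0.14  1.3 ] M [0.045 0.014 0.031] t 14.32 gap 0.0493 ff 0.01 q [0.4  0.53 0.02 1.06 0.   0.66]
```

Emit:
servo_tool(
  plan=[
    [[0.1,0.15,0.1,0,0,0,-0.15],[0.1,0.15,0.1,0,0,0,-0.15],[0.1,0.15,0.1,0,0,0,-0.1],[0.1,0.15,0.1,0,0,0,-0.05],[0.1,0.15,0.1,0,0,0,0]],
  ],
)

```text
time_s: 14.95
ee_pos: [0.5937, 0.2559, 0.0698]
tool_rot: [-0.0, 0.13, 0.992, 0.0]
wrist_force: [0.2, 0.0, -0.2]
finger_gap: 0.0428
finger_force: 0.1
```

Emit:
servo_tool(
  plan=[
    [[0,0,0,0,0,0,0.1],[0,0,0,0,0,0,0.15],[0,0,0,0,0,0,0.15],[0,0,0,0,0,0,0.15]],
  ],
)

```text
time_s: 15.45
ee_pos: [0.5938, 0.256, 0.0699]
tool_rot: [0.0, 0.13, 0.992, 0.0]
wrist_force: [0.6, 0.5, 1.5]
finger_gap: 0.041
finger_force: 25.5
```

```bash
python3 -c "
from h import *
to(.5934,.2562,.07,75.2)"
```

```text
shift [ 0.04  0.01 -0.01] turn [ 0.     0.    -0.002] pos [0.5938 0.256  0.0699] F [0.58 0.54 1.54] M [ 0.006  0.068 -0.058] t 15.45 gap 0.041 ff 25.53 q [0.41 0.53 0.01 1.06 0.   0.67]
```

Emit:
servo_tool(
  plan=[
    [[0,0,-1,0,0,0,0.15],[0,0,-4,0,0,0,0.15],[0,0,-8,0,0,0,0.15],[0,0,-12,0,0,0,0.15],[0,0,-16.5,0,0,0,0.15]],
  ],
)

```text
time_s: 16.08
ee_pos: [0.5933, 0.2557, 0.2363]
tool_rot: [-0.0, 0.13, 0.992, -0.0]
wrist_force: [0.9, 0.5, -1.5]
finger_gap: 0.0408
finger_force: 25.6
```

```bash
python3 -c "
from h import *
to(.5779,.0185,.235,75.2)"
```

```text
shift [ -4.61 -23.31   0.14] turn [-0.    -0.001 -0.002] pos [0.5933 0.2557 0.2363] F [ 0.88  0.49 -1.45] M [ 0.022 -0.05   0.011] t 16.07 gap 0.0408 ff 25.58 q [0.41 0.45 0.32 1.44 0.   0.67]
```

Emit:
servo_tool(
  plan=[
    [[-0.7,-3.5,0,0,0,0,0.15],[-1.7,-8.5,0,0,0,0,0.15],[-2.8,-14,0,0,0,0,0.15],[-3.8,-19,0,0,0,0,0.15],[-4.6,-23.3,0,0,0,0,0.15]],
  ],
)

```text
time_s: 16.7
ee_pos: [0.5779, 0.017, 0.2354]
tool_rot: [0.0, 0.13, 0.992, -0.0]
wrist_force: [0.7, 0.5, -1.0]
finger_gap: 0.0412
finger_force: 25.7
```

Emit:
servo_tool(
  plan=[
    [[0,0,0,0,0,0,0.15],[0,0,0,0,0,0,0.15],[0,0,0,0,0,0,0.15]],
  ],
)

```text
time_s: 17.08
ee_pos: [0.5784, 0.0198, 0.2349]
tool_rot: [-0.0, 0.129, 0.992, 0.0]
wrist_force: [-0.9, -0.9, -1.3]
finger_gap: 0.0407
finger_force: 25.8
```

```bash
python3 - <<'E'
from h import *
to(.5779,.0185,.235,75.2)
S=cams.read_camera("scene");cv2.imwrite("pics/S2.png",S["color"][:,:,::-1])
# expected sleeve bottom centre & radius in picture; measure bright sleeve columns
s,r=tool();z=s["ee_pos"][2]-.0699
for h in(.01,.03,.05):
    u,v=proj(S,[*s["ee_pos"][:2],z+h])[0]; row=S["color"][int(round(v))].astype(int)
    print(h,u.round(1),v.round(1),row[int(u)-14:int(u)+16].sum(1)//3)
E
```

```text
shift [ 0.01 -0.14 -0.01] turn [ 0. -0. -0.] pos [0.5784 0.0198 0.2349] F [-0.9  -0.93 -1.35] M [ 0.051 -0.006 -0.006] t 17.07 gap 0.0407 ff 25.78 q [0.03 0.33 0.13 1.37 0.   0.29]
0.01 324.3 216.0 [165 167 166 164 163 164 162 134 106 103 108 113 118 119 117 115 113 110
 107 101  95  89  89 101 108 108 109 108 108 107]
0.03 324.5 207.9 [148 147 144 142 142 141 120 100 100 104 110 113 118 118 117 115 113 111
 110 105 100  96  92 101 141 157 160 162 161 137]
0.05 324.7 199.6 [145 145 145 147 144 110  80  74  77  79 102 115 119 121 120 118 118 115
 112 107 104 101  98  92  86  97 102  98  93  89]
```

Emit:
servo_tool(
  plan=[
    [[0,-0.1,1,0,0,0,0.15],[0,-0.1,2.5,0,0,0,0.15],[0,-0.1,4,0,0,0,0.15],[0,-0.1,4.8,0,0,0,0.15],[0,-0.1,4.8,0,0,0,0.15]],
  ],
)

```text
time_s: 17.75
ee_pos: [0.5776, 0.0179, 0.1859]
tool_rot: [-0.001, 0.13, 0.992, -0.0]
wrist_force: [0.0, -0.1, -0.5]
finger_gap: 0.0409
finger_force: 25.8
```

Emit:
servo_tool(
  plan=[
    [[0,0,0,0,0,0,0.15],[0,0,0,0,0,0,0.15],[0,0,0,0,0,0,0.15]],
  ],
)

```text
time_s: 18.12
ee_pos: [0.5783, 0.018, 0.1872]
tool_rot: [0.0, 0.13, 0.992, 0.0]
wrist_force: [-0.4, 0.5, -0.5]
finger_gap: 0.0411
finger_force: 25.8
```

```bash
python3 -c "
from h import *
to(.5779,.0187,.175,75.2)"
```

```text
shift [0.05 0.06 1.22] turn [ 0.     0.001 -0.002] pos [0.5783 0.018  0.1872] F [-0.43  0.48 -0.52] M [-0.044  0.072  0.05 ] t 18.12 gap 0.0411 ff 25.79 q [0.03 0.35 0.03 1.25 0.   0.29]
```

Emit:
servo_tool(
  plan=[
    [[0.05,0.05,0.3,0,0,0,0.15],[0.05,0.05,0.6,0,0,0,0.15],[0.05,0.05,0.9,0,0,0,0.15],[0.05,0.05,0.9,0,0,0,0.15]],
  ],
)

```text
time_s: 18.62
ee_pos: [0.5775, 0.0186, 0.1774]
tool_rot: [-0.0, 0.13, 0.992, -0.0]
wrist_force: [-0.4, -0.4, -1.5]
finger_gap: 0.0411
finger_force: 25.8
```

Emit:
servo_tool(
  plan=[
    [[0,0,0.2,0,0,0,0.15],[0,0,0.4,0,0,0,0.15],[0,0,0.5,0,0,0,0.15],[0,0,0.5,0,0,0,0.15]],
  ],
)

```text
time_s: 19.12
ee_pos: [0.5776, 0.0186, 0.1727]
tool_rot: [-0.0, 0.13, 0.992, 0.0]
wrist_force: [0.0, 0.1, -1.9]
finger_gap: 0.0411
finger_force: 25.8
```

Emit:
servo_tool(
  plan=[
    [[0,0,0.15,0,0,0,0.15],[0,0,0.3,0,0,0,0.15],[0,0,0.3,0,0,0,0.15]],
  ],
)

```text
time_s: 19.5
ee_pos: [0.5776, 0.0186, 0.1697]
tool_rot: [-0.0, 0.129, 0.992, 0.0]
wrist_force: [0.3, 0.8, -0.1]
finger_gap: 0.041
finger_force: 25.8
```

Emit:
servo_tool(
  plan=[
    [[0,0,0.15,0,0,0,0.15],[0,0,0.3,0,0,0,0.15],[0,0,0.3,0,0,0,0.15]],
  ],
)

```text
time_s: 19.88
ee_pos: [0.5776, 0.0186, 0.1666]
tool_rot: [-0.0, 0.13, 0.992, 0.0]
wrist_force: [-0.4, -0.9, -0.7]
finger_gap: 0.0408
finger_force: 25.8
```

Emit:
servo_tool(
  plan=[
    [[0,0,0.15,0,0,0,0.15],[0,0,0.3,0,0,0,0.15],[0,0,0.3,0,0,0,0.15]],
  ],
)

```text
time_s: 20.25
ee_pos: [0.5776, 0.0186, 0.1637]
tool_rot: [-0.0, 0.13, 0.992, -0.0]
wrist_force: [-0.3, 0.0, -0.3]
finger_gap: 0.0408
finger_force: 25.7
```

Still free. Continuing, one step per check.

Emit:
servo_tool(
  plan=[
    [[0,0,0.15,0,0,0,0.15],[0,0,0.3,0,0,0,0.15],[0,0,0.3,0,0,0,0.15]],
  ],
)

```text
time_s: 20.62
ee_pos: [0.5778, 0.0186, 0.161]
tool_rot: [0.0, 0.13, 0.992, 0.0]
wrist_force: [-0.2, -0.1, 2.5]
finger_gap: 0.041
finger_force: 25.8
```

Emit:
servo_tool(
  plan=[
    [[0,0,0.1,0,0,0,0.15],[0,0,0.2,0,0,0,0.15],[0,0,0.2,0,0,0,0.15]],
  ],
)

```text
time_s: 21.0
ee_pos: [0.5779, 0.0186, 0.1591]
tool_rot: [0.0, 0.13, 0.992, 0.0]
wrist_force: [-2.2, -0.2, 5.7]
finger_gap: 0.0408
finger_force: 26.0
```

Contact began at TCP z ≈ 0.162, with a push toward -x. I back off 4 mm, shift 1 mm towards -x, and try again.

Emit:
servo_tool(
  plan=[
    [[0,0,-0.2,0,0,0,0.15],[0,0,-0.4,0,0,0,0.15],[0.1,0,-0.4,0,0,0,0.15],[0.1,0,-0.4,0,0,0,0.15]],
  ],
)

```text
time_s: 21.5
ee_pos: [0.5769, 0.0188, 0.1626]
tool_rot: [0.0, 0.13, 0.992, 0.0]
wrist_force: [0.8, -0.6, -0.9]
finger_gap: 0.041
finger_force: 25.6
```

Emit:
servo_tool(
  plan=[
    [[0,0,0.1,0,0,0,0.15],[0,0,0.2,0,0,0,0.15],[0,0,0.2,0,0,0,0.15]],
  ],
)

```text
time_s: 21.88
ee_pos: [0.5769, 0.0188, 0.161]
tool_rot: [0.0, 0.13, 0.992, 0.0]
wrist_force: [-0.3, -0.8, 2.2]
finger_gap: 0.0408
finger_force: 25.8
```

Emit:
servo_tool(
  plan=[
    [[0,0,0.1,0,0,0,0.15],[0,0,0.2,0,0,0,0.15],[0,0,0.2,0,0,0,0.15]],
  ],
)

```text
time_s: 22.25
ee_pos: [0.577, 0.0188, 0.1591]
tool_rot: [0.0, 0.13, 0.992, 0.0]
wrist_force: [0.0, -1.6, 5.8]
finger_gap: 0.0411
finger_force: 26.1
```

```bash
python3 -c "
from h import *
to(.5779,.0187,.175,75.2)"
```

```text
shift [-0.09  0.01 -1.59] turn [ 0.     0.001 -0.002] pos [0.577  0.0188 0.1591] F [ 0.01 -1.64  5.78] M [-0.288 -0.086 -0.01 ] t 22.25 gap 0.0411 ff 26.13 q [ 0.03  0.36 -0.03  1.18  0.    0.29]
```

Contact starts at the same height with little side force, rising at about 2 N/mm, so the taper is seated. I relieve the push until the collar carries about the sleeve's weight.

Emit:
servo_tool(
  plan=[
    [[0,-0.02,-0.1,0,0,0,0.15],[0,-0.02,-0.2,0,0,0,0.15],[0,-0.02,-0.27,0,0,0,0.15],[0,-0.02,-0.27,0,0,0,0.15]],
  ],
)

```text
time_s: 22.75
ee_pos: [0.5767, 0.0187, 0.1614]
tool_rot: [-0.0, 0.13, 0.992, 0.0]
wrist_force: [1.5, 0.1, 1.4]
finger_gap: 0.041
finger_force: 26.0
```

Emit:
servo_tool(
  plan=[
    [[0,0,0,0,0,0,0.15],[0,0,0,0,0,0,0.15]],
  ],
)

```text
time_s: 23.0
ee_pos: [0.5767, 0.0187, 0.1614]
tool_rot: [-0.0, 0.129, 0.992, 0.0]
wrist_force: [1.1, -0.8, 0.0]
finger_gap: 0.041
finger_force: 26.0
```

Emit:
servo_tool(
  plan=[
    [[-0.04,0,0.03,0,0,0,0.1],[-0.04,0,0.03,0,0,0,0.07],[-0.04,0,0.03,0,0,0,0.04],[-0.04,0,0.03,0,0,0,0.02],[-0.04,0,0.03,0,0,0,0]],
  ],
  grip_force=20,
)

```text
time_s: 23.62
ee_pos: [0.5767, 0.0185, 0.161]
tool_rot: [-0.0, 0.13, 0.992, -0.0]
wrist_force: [1.4, -0.6, -0.7]
finger_gap: 0.0427
finger_force: 0.1
```

Emit:
servo_tool(
  plan=[
    [[0,0,0,0,0,0,-0.05],[0,0,0,0,0,0,-0.12],[0,0,0,0,0,0,-0.2],[0,0,0,0,0,0,-0.2]],
  ],
)

```text
time_s: 24.12
ee_pos: [0.577, 0.0185, 0.1612]
tool_rot: [-0.0, 0.13, 0.992, 0.0]
wrist_force: [-1.2, 0.7, -0.3]
finger_gap: 0.0513
finger_force: 0.0
```

```bash
python3 -c "
from h import *
to(.5779,.0187,.175,75.2)"
```

```text
shift [-0.08  0.04 -1.38] turn [ 0.    -0.    -0.002] pos [0.577  0.0185 0.1612] F [-1.22  0.69 -0.3 ] M [ 0.067 -0.04   0.012] t 24.12 gap 0.0513 ff 0.0 q [ 0.03  0.36 -0.02  1.19  0.    0.29]
```

Released. I open fully, then retreat straight up and off to the side.

Emit:
servo_tool(
  plan=[
    [[0,0,0,0,0,0,-0.6],[0,0,0,0,0,0,-1],[0,0,0,0,0,0,-1],[0,0,-0.5,0,0,0,-1],[0,0,-2,0,0,0,-1]],
  ],
)

```text
time_s: 24.75
ee_pos: [0.5767, 0.0185, 0.1814]
tool_rot: [-0.001, 0.13, 0.992, -0.0]
wrist_force: [0.2, -0.6, -0.6]
finger_gap: 0.0858
finger_force: 0.0
```

Emit:
servo_tool(
  plan=[
    [[0,0,-3,0,0,0,-1],[0,0,-6,0,0,0,-1],[0,0,-9,0,0,0,-1],[0,0,-12,0,0,0,-1],[0,0,-12,0,0,0,-1]],
  ],
)

```text
time_s: 25.38
ee_pos: [0.5781, 0.0185, 0.3046]
tool_rot: [0.003, 0.13, 0.992, 0.0]
wrist_force: [0.2, 0.2, -0.6]
finger_gap: 0.0851
finger_force: 0.0
```

Emit:
servo_tool(
  plan=[
    [[0,5,0,0,0,0,-1],[0,10,0,0,0,0,-1],[0,15,0,0,0,0,-1],[0,15,0,0,0,0,-1],[0,15,0,0,0,0,-1]],
  ],
)

```text
time_s: 26.0
ee_pos: [0.6153, 0.1634, 0.3008]
tool_rot: [-0.0, 0.129, 0.992, -0.0]
wrist_force: [-0.5, -0.1, -0.3]
finger_gap: 0.0853
finger_force: 0.0
```

```bash
python3 - <<'E'
from h import *
to(.5779,.0187,.175,75.2)
S=cams.read_camera("scene");c=S["color"].astype(int).sum(2)//3
for h in(.125,.145,.165,.185):
    u,v=proj(S,[.5775,.0187,h])[0]; i=int(u); print(h,u.round(1),v.round(1),i-12,c[int(round(v)),i-12:i+14])
u,v=proj(S,[.5775,.0187,.19])[0];i=int(round(u));j=int(v);print(j-16,c[j-16:j+30,i])
E
```

```text
shift [ -0.11 -14.94  12.59] turn [-0.001 -0.001 -0.001] pos [0.6153 0.1634 0.3008] F [-0.46 -0.08 -0.28] M [-0.052  0.007 -0.019] t 26.0 gap 0.0853 ff 0.0 q [ 0.26  0.44  0.45  1.59 -0.    0.52]
0.125 323.0 235.4 311 [136  81  25  27  73  93 101 105 108 114 115 115 112 111 111 109 104  99
  95  91  81  48  19  13  12   9]
0.145 323.2 227.8 311 [162 159 140 107  98 108 114 116 120 123 122 122 119 118 117 117 112 108
 106 102  95  91 127 150 152 130]
0.165 323.5 220.1 311 [161 145 114 102 106 111 114 116 119 122 123 122 120 120 120 118 115 112
 110 106 101  96  90 110 147 162]
0.185 323.7 212.1 311 [140 121 108 133 133 114 107 105 109 113 117 119 123 125 124 123 121 119
 116 113 120 137 125 110 142 161]
194 [106 106 106 105 105 105 104 110 144 127 124 124 124 125 125 125 125 126
 125 124 127 139 133 122 119 121 120 120 120 119 120 120 119 120 118 119
 117 113 113 112 111 111 112 112 112 111]
```

The sleeve is upright on the tube axis to within about 1 px, with its top at about 0.194 m against an expected 0.193 m, so it is seated. Handing in.

```bash
python3 -c "
from bench import order
print(order.sign_off())"
```

```text
the job is handed in; nothing more can be done
None
```

The job is handed in: the cover stands upright on the desk clear of the lamp, and the slim sleeve is seated upright, loose and released in the tube; the verdict itself was not shown to me.

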